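# Hang the vial holder in the cold box

### The job

Pick up the yellow hook-on vial holder with the orange grip tab and hook its bent lip over the blue-stripped near wall of the open cold box, so that its little tray hangs inside. Its home is the gap between the two blue strips, which moves from day to day: find it, by feel if need be, let the holder drop in, and leave it hanging there fully home, upright and let go. Press and slide gently on the box, and leave the tin and the disinfectant bottle where they stand.

Things in the scene. Friction and masses are not known exactly. Their poses are not given: they have to be found in the camera images.
- coldbox: Open grey insulated cold box, teal band, fixed to the counter; outside 220 (x) x 300 (y) x 160 mm (z), walls 24 mm, inner floor at z = 24 mm. Origin: centre of its underside, z up, -x towards the robot within 0.3 rad. Two blue ice packs inside at the far wall: near faces at x = +54, tops at z = 125 mm. It is hard and does not give; more than 30 N on it is rough.
- near_wall (a point): Middle of the bare top of the box's near wall: box x = -98, y = 0, z = 160 mm; axes as the box's. The wall runs along y, 12 mm either side in x. On it lie two hard blue strips in line, each 24 (x) x 95 (y) x 8 mm high.
- wall_inside (a point): Point on the inside face of the near wall, level with its bare top: box x = -86, y = 0, z = 160 mm; axes as the box's. Between the strips is a square-edged gap 43.5 mm long (y) with bare wall top: the holder's home. It is set differently each time: its middle is anywhere from -26 to +26 mm in y, is not measured, and must be seen or felt. The strips stay put in use.
- holder: Loose yellow holder, 160 to 260 g, upright on the counter. Origin: centre of the tray's underside; z up; -x is the lip's side. Tray 56 (x) x 76 (y) x 40 mm high with three vials fixed in it (tops z = 46). Back plate x = -28 to -24, up to z = 85 mm. Flat bridge z = 80 to 85, x = -61 to +10 mm. Bent lip x = -61 to -57, down to z = 52 mm. Plate, bridge and lip are 40 mm wide (y).
- hook (a point): Underside of the holder's bridge, mid-slot: holder x = -42.5, y = 0, z = 80 mm; axes as the holder's. The slot between lip and plate is 29 mm wide (x), 28 mm deep, open below. Home, this point lies over the near wall's middle line at box height 160 mm; riding on the strips, at 168 mm.
- tab (a point): Grip point in the orange tab that stands on the bridge, 20 mm below its top: holder x = -8, y = 0, z = 115 mm; axes as the holder's. The tab is 14 (x) x 30 (y) mm, z = 85 to 135 mm. The holder's centre of mass is within 15 mm (in x) of below it.
- tin: Bystander: round yellow tin 66 mm wide, 100 mm high, loose beside the holder; origin at its underside.
- disinfectant: Bystander: clear bottle with a blue cap, 64 mm wide, 170 mm high, loose beyond the holder; origin at its underside.
Things that resemble listed ones, but are neither listed nor needed, are in the scene too. What is shaped like the holder but black, green or purple is not meant.

How it is judged:
By the outcome, as a careful person would: the job done as asked, in the order asked, and still so for the second after the job is handed in, with the robot touching nothing.
It also fails if it takes over 67 s, if anything falls off the work surface, if the arm or the gripper's body presses on something with over 40 N, if the wrist force passes 120 N, or if a joint passes its speed limit or range.

### The arm

A 6-joint arm with a two-finger parallel gripper is mounted at the origin on the work surface. World frame = base frame: x ahead of the robot, y to its left, z up, the work surface at z = 0. Lengths are in m, angles in rad, forces in N, time in s.
With the tool pointing down it reaches from about 0.35 to 1 m from the base axis. Payload 7.1 kg.
Tool frame: the origin (TCP) lies between the finger pads; the fingertips stand 22 mm ahead of it and the grasp point (between the pads) lies 3 mm ahead of it; z points along the fingers, y is the line along which they close (so a half turn about z gives the same grasp; the last joint's range is limited). The gripper opens to 85 mm and grips with 20 to 120 N. Pads are 22 mm wide; open, the fingers measure 114 mm over their backs; the gripper's body (76 mm by 85 mm) begins 54 mm behind the grasp point. The pads swing forward as they close: fully open they stand 13 mm farther back than shut.
Start: joints at [1.118, 0.423, 1.63, -0, 1.089, -0.019], TCP at [0.263, 0.567, 0.253] pointing down, gripper open.
Joint ranges: [-3, 3], [-0.9, 2.11], [0.09, 2.58], [-1.31, 4.45], [0.11, 2.69], [-2.54, 2.54]. Speed limits (rad/s): [2.39, 2.39, 3.01, 3.14, 3.14, 3.14].

### API

Orientations are given as a rotation vector (axis times angle).
In Python, from rig import manip gives the robot as it stands. The module is installed in compiled form; this text tells all that it offers. Calls block until the motion is done:
- manip.move_to(position, orientation): joint-space move of the TCP to a pose.
- manip.servo_line(position, orientation=None, rate=0.15): straight line of the TCP; orientation=None keeps the orientation; rate is the mean speed in m/s.
- manip.set_joints(angles): joint-space move.
- manip.command_gripper(opening, f_grip=None): finger opening in m; f_grip is the grip in N (None keeps the last); returns when the fingers have stopped.
- manip.hold(seconds).
- manip.solve_ik(position, orientation): joint angles nearest the present ones, or None.
- manip.camera(name): name is "side" or "top"; returns a dict with "image" (480x640x3 uint8, red, green, blue), "fx", "fy", "cx", "cy" (pixels), "cam_to_world" (4x4, takes a point from camera to world coordinates). Camera axes: x right, y down, z forward; pixel columns grow to the right and rows downward; lengths in m; the calibration is good to about 2 mm. A picture is of the moment at which its call begins. There is no depth.
A pose or a line that the arm cannot do raises manip.IKError and nothing moves.
- manip.sign_off(): hands the job in; it is judged then, once.
Readings, each from a call of its own:
- manip.get_time(): time.
- manip.get_joint_positions(): joint angles.
- manip.get_joint_vel(): joint speeds.
- manip.get_tau(): joint torques, N m.
- manip.get_position(): TCP position.
- manip.get_ee_rot(): TCP orientation.
- manip.get_contact_force(): force on the tool from outside, world axes, zero at the start.
- manip.get_torque(): the same for the moment, N m.
- manip.get_width(): finger opening in m.
- manip.get_grip_force(): force on a finger pad.
Only numpy, scipy, OpenCV 4.12 (cv2) and the standard library are available. Lean on these libraries where they do the work, as an engineer would, in place of code of your own. Each camera call takes 0.05 s, during which the arm holds its last target. There are 200 camera calls.

## Working session

There is one attempt and no reset: what is moved stays moved. The work goes in short steps, each a Python script; the robot and the scene stay as the last script left them, time stands still between calls to the robot, and variables do not carry over. Pictures are saved under pics/ and viewed, at most 10 in all, crops included, and the job is handed in when it is done.

```bash
mkdir -p pics
cat > h.py <<'E'
import numpy as np, cv2
from rig import manip
from scipy.spatial.transform import Rotation as R
def snap(n,f):
    c=manip.camera(n); cv2.imwrite(f,c["image"][:,:,::-1]); 
    np.savez(f[:-4]+'.npz',**c); return c
def load(f): return np.load(f[:-4]+'.npz')
def ray(c,u,v):
    M=np.array(c["cam_to_world"]); d=M[:3,:3]@np.array([(u-c["cx"])/c["fx"],(v-c["cy"])/c["fy"],1.]); return M[:3,3],d
def at_z(c,u,v,z):
    o,d=ray(c,u,v); return o+d*(z-o[2])/d[2]
def proj(c,p):
    q=np.linalg.inv(c["cam_to_world"])@np.append(p,1); return np.array([c["fx"]*q[0]/q[2]+c["cx"],c["fy"]*q[1]/q[2]+c["cy"]])
E
python3 - <<'E'
from h import *
for n in("top","side"):
    c=snap(n,f"pics/{n}0.png"); print(n,c["fx"],c["cx"],c["cy"],np.round(c["cam_to_world"],3).tolist())
print(manip.get_time(),manip.get_ee_rot(),manip.get_contact_force())
E
```

```text
top 472.534420537368 316.72099902069965 230.09382348486358 [[-0.009, -0.998, 0.056, 0.426], [-1.0, 0.008, -0.012, -0.144], [0.011, -0.056, -0.998, 1.042], [0.0, 0.0, 0.0, 1.0]]
side 567.8247880461049 322.0956955032296 241.15426265776586 [[0.757, -0.503, 0.417, -0.055], [-0.654, -0.593, 0.47, -0.725], [0.011, -0.628, -0.778, 1.097], [0.0, 0.0, 0.0, 1.0]]
0.1 [-6.76051933e-01 -3.06764977e+00  2.10651428e-03] [-0.11963933  0.15832764  0.37186173]
```

View pics/top0.png

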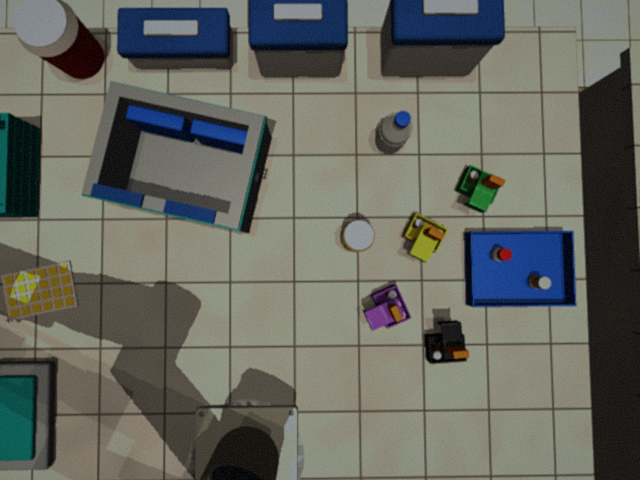

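View pics/side0.png

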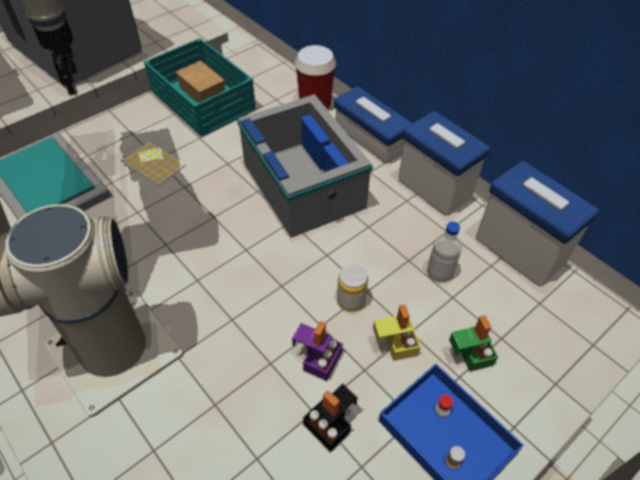

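Top view: there are four holder shapes, yellow (425,238), green (480,188), purple (387,307) and black (447,342). The yellow one with the orange tab fits the description. The tin is at (358,235), the bottle at (393,130), and the box at (180,155) with its blue strips on the near wall. I'll confirm with enlarged crops.

Run:
```python
import cv2,numpy as np
t=cv2.imread('pics/top0.png'); s=cv2.imread('pics/side0.png')
a=cv2.resize(t[205:270,395:455],None,fx=6.5,fy=6.5,interpolation=cv2.INTER_CUBIC)   # 390x422
b=cv2.resize(s[300:365,365:425],None,fx=6.5,fy=6.5,interpolation=cv2.INTER_CUBIC)
cv2.imwrite('pics/c1.png',np.hstack([a,b]))
cv2.imwrite('pics/c2.png',cv2.resize(t[75:240,75:285],None,fx=3.6,fy=3.6,interpolation=cv2.INTER_CUBIC))
```

```text
(no output)
```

View pics/c1.png

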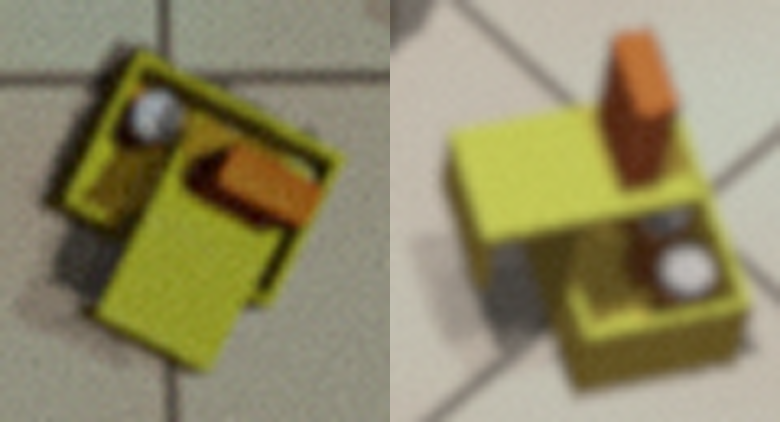

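View pics/c2.png

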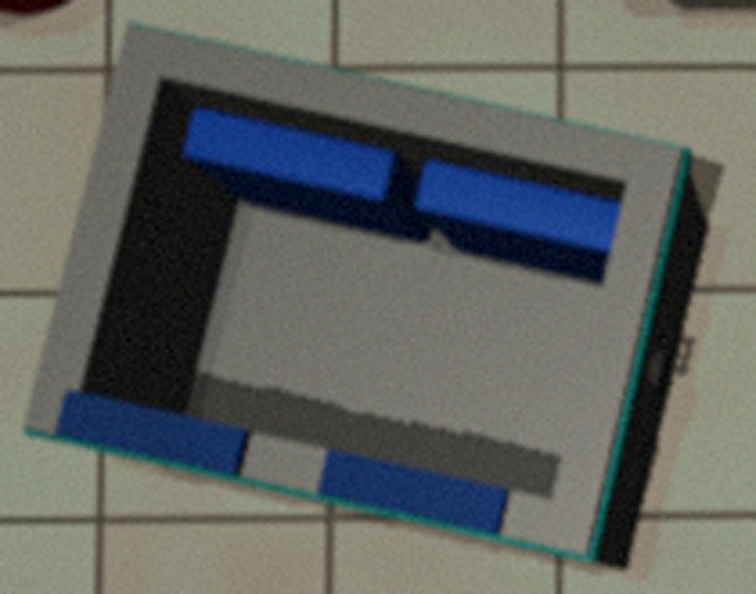

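The crops confirm the yellow holder: orange tab, upright, lip towards the lower left. The box crop shows the gap between the strips at crop x of about 245 to 325. Next I'll fit both poses from these corners.

```bash
cat > fit.py <<'E'
from h import *
from scipy.optimize import least_squares
T=dict(load('pics/top0.png'));S=dict(load('pics/side0.png'))
def uv(p,f,o): return (np.array(p)+.5)/f-.5+np.array(o)
def fit(obs,x0,free=None):
    def W(x,p): 
        p=p(x) if callable(p) else p
        c,s=np.cos(x[2]),np.sin(x[2]); return np.array([x[0]+c*p[0]-s*p[1],x[1]+s*p[0]+c*p[1],p[2]])
    f=lambda x:np.concatenate([proj(c,W(x,p))-q for c,p,q in obs])
    r=least_squares(f,x0,loss='soft_l1'); print(np.round(r.x,4),'resid px',np.round(f(r.x),1).tolist()); return r.x
m=lambda *a:np.array(a)/1000
top=[(28,38,40,140,50),(28,-38,40,342,158),(-28,38,40,52,203),(-28,-38,40,268,303),(-61,20,85,97,313),(-61,-20,85,207,370),
(-1,15,135,232,145),(-1,-15,135,325,188),(-15,-15,135,305,228),(-15,15,135,215,188)]
side=[(-61,20,85,452-390,133),(-61,-20,85,485-390,242),(-15,15,135,615-390,35),(-1,15,135,650-390,32),(-1,-15,135,672-390,100),(-15,-15,135,638-390,108)]
to=[(T,m(*a[:3]),uv(a[3:],6.5,(395,205))) for a in top]; so=[(S,m(*a[:3]),uv(a[3:],6.5,(365,300))) for a in side]
x0=[.42,-.37,-.5]
fit(to,x0);fit(so,x0);H=fit(to+so,x0)
U=lambda p:uv(p,3.6,(75,75))
box=[(-110,150,160,25,430),(110,150,160,130,23),(110,-150,160,687,150),(-110,-150,160,592,560)]
bo=[(T,m(*a[:3]),U(a[3:])) for a in box]
st=[(-86,21.75,168,248,432),(-110,21.75,168,240,475),(-86,-21.75,168,328,450),(-110,-21.75,168,320,493),(-86,116.75,168,65,392),(-110,116.75,168,57,432),(-86,-116.75,168,508,490),(-110,-116.75,168,500,533)]
g=[(T,(lambda x,a=a:np.array([a[0]/1000,a[1]/1000+x[3],a[2]/1000])),U(a[3:])) for a in st]
B=fit(bo+g,[.6,.15,-.25,0])
np.savez('pose.npz',H=H,B=B)
def tf(X,p): c,s=np.cos(X[2]),np.sin(X[2]); return np.array([X[0]+c*p[0]-s*p[1],X[1]+s*p[0]+c*p[1],p[2]])
print('tab',tf(H,m(-8,0,115)),'hooktarget',tf(B,(-.098,B[3],.16)))
for k,X,p in(('grasp',H,m(-8,0,115)),('hi',H,m(-8,0,350)),('place',B,(-.0635,B[3],.195)),('placehi',B,(-.0635,B[3],.35))):
    for sg in(1,-1):
        y=sg*np.array([np.cos(X[2]),np.sin(X[2]),0]);z=np.array([0,0,-1.])
        o=R.from_matrix(np.c_[np.cross(y,z),y,z]).as_rotvec()
        q=manip.solve_ik(tf(X,p)+[0,0,.003],o); print(k,sg,None if q is None else np.round(q,2))
E
python3 fit.py
```

```text
[ 0.4762 -0.3879 -0.4828] resid px [-0.4, -0.0, 0.3, -0.4, 1.4, -0.2, 0.1, 0.7, -0.5, 0.4, 0.2, 0.6, 0.2, -0.5, -0.2, -0.0, -0.3, 0.3, -0.4, -0.7]
[ 0.4773 -0.3862 -0.4794] resid px [-0.7, -0.1, -0.1, -0.2, -1.0, -0.4, 0.3, -1.2, 1.8, 0.8, 0.2, 1.0]
[ 0.4764 -0.3875 -0.4869] resid px [-0.5, -0.1, 0.2, -0.4, 1.2, -0.4, -0.1, 0.7, -0.8, 0.2, -0.1, 0.5, 0.1, -0.6, -0.4, -0.1, -0.5, 0.2, -0.6, -0.8, -0.6, 0.3, -0.1, 0.3, -0.8, 0.2, 0.5, -0.6, 1.9, 1.5, 0.3, 1.6]
[ 0.6198  0.1121 -0.2311  0.0138] resid px [0.5, -0.3, 0.2, 0.2, -0.1, -0.2, -0.4, -1.0, -0.1, -0.3, -1.0, 0.3, 0.5, -0.2, -0.3, 0.5, 0.7, -0.5, -0.3, 0.9, 0.5, 0.0, -0.3, 0.7]
tab [ 0.46932257 -0.38374954  0.115     ] hooktarget [0.52760659 0.14802831 0.16      ]
grasp 1 [-0.71  0.57  1.75 -0.    0.82 -0.22]
grasp -1 None
hi 1 [-0.71  0.3   1.57 -0.    1.27 -0.22]
hi -1 None
place 1 [ 0.22  0.43  1.78 -0.    0.94  0.46]
place -1 None
placehi 1 [ 0.22  0.25  1.63 -0.    1.25  0.46]
placehi -1 None
```

```bash
cat >> h.py <<'E'
def tf(X,p): c,s=np.cos(X[2]),np.sin(X[2]); return np.array([X[0]+c*p[0]-s*p[1],X[1]+s*p[0]+c*p[1],p[2]])
def down(yaw):
    y=np.array([np.cos(yaw),np.sin(yaw),0]);z=np.array([0,0,-1.])
    return R.from_matrix(np.c_[np.cross(y,z),y,z]).as_rotvec()
try: P=np.load('pose.npz'); H=P['H'];B=P['B']
except Exception: pass
TABH=np.array([-.008,0,0])
def st(*a): print(*a,'t%.2f'%manip.get_time(),'pos',np.round(manip.get_position(),4),'F',np.round(manip.get_contact_force(),1),'w%.4f'%manip.get_width(),'g%.1f'%manip.get_grip_force())
E
python3 - <<'E'
from h import *
o=down(H[2]); g=tf(H,TABH+[0,0,.118])
manip.move_to(g+[0,0,.10],o); manip.command_gripper(.045); st('above')
manip.servo_line(g,rate=.1); st('at')
manip.command_gripper(0,60); st('closed')
manip.servo_line(g+[0,0,.02],rate=.06); st('lifted')
manip.servo_line(g+[0,0,.22],rate=.2); st('up')
snap('side','pics/side1.png'); 
cv2.imwrite('pics/s1.png',cv2.resize(cv2.imread('pics/side1.png')[150:400,250:570],None,fx=2.4,fy=2.4))
E
```

```text
above t3.97 pos [ 0.4693 -0.3837  0.218 ] F [ 0.2 -0.5 -0. ] w0.0451 g0.0
at t5.12 pos [ 0.4697 -0.3841  0.1187] F [ 0.4  0.5 -0.6] w0.0451 g0.0
closed t5.49 pos [ 0.4698 -0.3841  0.1186] F [ 0.4 -1.1  2.1] w0.0133 g59.0
lifted t5.97 pos [ 0.4694 -0.3838  0.1384] F [ 0.5  0.5 -1.9] w0.0132 g58.5
up t7.12 pos [ 0.4688 -0.3833  0.3366] F [-0.  -0.5 -1.9] w0.0131 g58.5
```

View pics/s1.png

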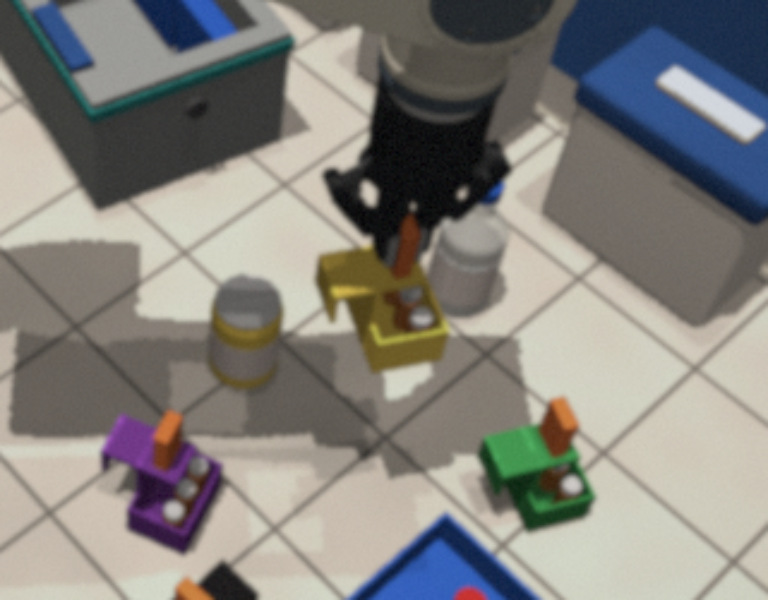

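The holder hangs upright in the grip (crop ~(385,300)), clear of the tin and bottle. I'll carry it over the box, lower it with an inward offset and feel for the inside face of the wall.

```bash
cat >> h.py <<'E'
O=down(B[2]); Rb=R.from_euler('z',B[2]).as_matrix()
def cmd(hx,hy,hz): # hook in box coords (mm) -> TCP
    return tf(B,np.array([hx+34.5,hy,hz+38.6])/1000)
def hook(): # hook from measured TCP, box coords mm
    p=Rb.T@(manip.get_position()-[B[0],B[1],0]); return p*1000-[34.5,0,38.6]
def fb(n=4):
    f=[]
    for _ in range(n): f.append(manip.get_contact_force()); manip.hold(.02)
    return Rb.T@np.mean(f,0)
E
python3 - <<'E'
from h import *
y=B[3]*1000
manip.move_to(cmd(-92,y,300),O); st('over')
manip.servo_line(cmd(-92,y,205),rate=.1); st('in'); f0=fb(8); print('f0',f0,hook())
x=-92
while x>-108:
    x-=.7; manip.servo_line(cmd(x,y,205),rate=.03); f=fb()-f0
    if abs(f[0])>2.5: break
print('contact',x,hook(),f); st('')
manip.servo_line(cmd(x+3,y,205),rate=.02); print(hook(),fb()-f0); st('')
snap('top','pics/top2.png'); snap('side','pics/side2.png')
a=cv2.imread('pics/top2.png')[135:235,75:235];b=cv2.imread('pics/side2.png')[80:240,220:380]
cv2.imwrite('pics/c3.png',np.hstack([cv2.resize(a,None,fx=2.5,fy=2.5),cv2.resize(b,(400,250))]))
E
```

```text
over t9.10 pos [0.5673 0.1379 0.3386] F [ 0.9 -0.1 -2. ] w0.0133 g58.4
in t10.20 pos [0.5675 0.1388 0.2443] F [ 0.2  0.3 -1.6] w0.0135 g58.4
f0 [-0.05399356 -0.09670805 -1.80527119] [-91.62492178  13.99007021 205.76670554]
contact -99.70000000000003 [-99.30804505  13.82186558 205.0981098 ] [ 2.50299377 -0.45998833 -1.04381905]
 t13.82 pos [0.5599 0.1404 0.2437] F [ 1.5 -1.2 -2.6] w0.0135 g58.6
[-96.86351002  13.77609707 204.90967458] [-0.18601709  0.16697111  0.04896762]
 t14.18 pos [0.5622 0.1399 0.2435] F [ 0.1 -1.1 -1.4] w0.0132 g58.8
```

Run:
```python
from h import *
y=B[3]*1000; x=-96.7; f0=fb(8)
z=205
while z>155:
    z-=3 if z>173 else .7
    manip.servo_line(cmd(x,y,z),rate=.04); f=fb(3)-f0
    if abs(f[2])>3.5 or np.linalg.norm(f[:2])>5: break
print('stop',z,hook(),f); st('')
```

```text
stop 167.10000000000008 [-96.45623971  13.93812326 167.62760644] [-8.25645944e-01  3.91915985e-03  7.41764944e+00]
 t19.82 pos [0.5627 0.1399 0.2062] F [-0.2  0.2  4.6] w0.0132 g59.7
```

Run:
```python
from h import *
y0=B[3]*1000; x=-96.7; z=167.1
print('M',Rb.T@manip.get_torque())
for y in [y0+d for d in (1,2,3,4,5,6,5,3,1,-1,-2,-3,-4,-5,-6,-7)]:
    manip.servo_line(cmd(x,y,z-.3),rate=.02); f=fb(3); h=hook()
    print(round(y-y0,1),np.round(h,2),np.round(f,1),np.round(Rb.T@manip.get_torque(),2))
    if f[2]<0: break
    if abs(f).max()>12: print('high');break
st('')
```

```text
M [-0.2099728   0.42331863 -0.00477529]
1.0 [-97.01  14.72 166.31] [ 0.1  0.4 -1.4] [ 0.    0.   -0.01]
 t20.12 pos [0.5624 0.1408 0.2049] F [ 0.6  0.1 -2.6] w0.0134 g58.9
```

It dropped into the gap at +1 mm. I'll lower it the rest of the way.

Run:
```python
from h import *
y=B[3]*1000+2; x=-96.9; z=165.5
while z>156:
    manip.servo_line(cmd(x,y,z),rate=.03); f=fb(3)
    if f[2]>2.5 or np.linalg.norm(f[:2])>6: break
    z-=.6
print('stop',z,hook(),f); st('')
snap('top','pics/top3.png'); snap('side','pics/side3.png')
a=cv2.imread('pics/top3.png')[135:235,75:235];b=cv2.imread('pics/side3.png')[80:240,220:380]
cv2.imwrite('pics/c4.png',np.hstack([cv2.resize(a,(400,250)),cv2.resize(b,(400,400))[75:325]]))
```

```text
stop 159.50000000000006 [-96.83482446  15.80778114 159.93118701] [-1.43389266 -1.04226339  4.26686887]
 t23.42 pos [0.5628 0.1418 0.1985] F [-1.5 -1.   5.1] w0.0131 g59.8
```

Run:
```python
from h import *
manip.command_gripper(.045); st('open')
p=manip.get_position(); manip.servo_line(p+[0,0,.09],rate=.08); st('up')
manip.move_to([.35,-.15,.33],O); st('away'); manip.hold(.5)
snap('top','pics/top4.png'); snap('side','pics/side4.png')
a=cv2.imread('pics/top4.png')[125:245,75:235];b=cv2.imread('pics/side4.png')[85:235,230:380]
cv2.imwrite('pics/c5.png',np.hstack([cv2.resize(a,(400,300),interpolation=2),cv2.resize(b,(400,400),interpolation=2)[:300]]))
```

```text
open t23.93 pos [0.5627 0.1418 0.1979] F [-0.5 -0.1 -0.5] w0.0451 g0.0
up t25.20 pos [0.5624 0.1418 0.2873] F [-0.6 -0.1 -0.5] w0.0451 g0.0
away t26.56 pos [ 0.3507 -0.1498  0.3301] F [-0.7  0.3  0.1] w0.0451 g0.0
```

View pics/c5.png

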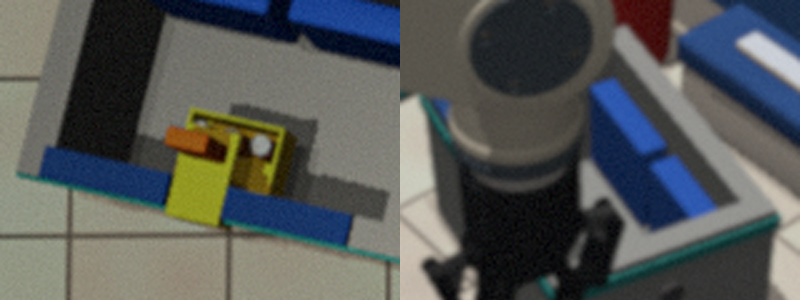

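Top view: the holder sits between the strips (crop ~(200,190)) with its tray inside. The arm blocks the side view, so I'll move it aside and check for tilt.

Run:
```python
from h import *
manip.move_to([.5,-.38,.35],down(H[2])); st('away')
T=snap('top','pics/top5.png'); S=snap('side','pics/side5.png')
g=.0158; ox=-.0968+.0425
out=[]
for n,c,(r0,r1,c0,c1) in(('top',T,(125,245,95,215)),('side',S,(85,205,225,345))):
    f=3.3; im=cv2.resize(c["image"][r0:r1,c0:c1,::-1],None,fx=f,fy=f,interpolation=2)
    for a in((-61,20,85),(-61,-20,85),(-1,15,135),(-1,-15,135),(-15,15,135),(-15,-15,135),(28,38,40),(28,-38,40)):
        p=np.array(a)/1000; u=proj(c,tf(B,[p[0]+ox,p[1]+g,p[2]+.08]))
        cv2.circle(im,tuple(int(v) for v in ((u-[c0,r0]+.5)*f)),2,(255,0,255),-1)
    out.append(im)
cv2.imwrite('pics/c6.png',np.hstack(out))
```

```text
away t28.23 pos [ 0.4995 -0.3791  0.3498] F [0.5 0.3 0. ] w0.0449 g0.0
```

View pics/c6.png

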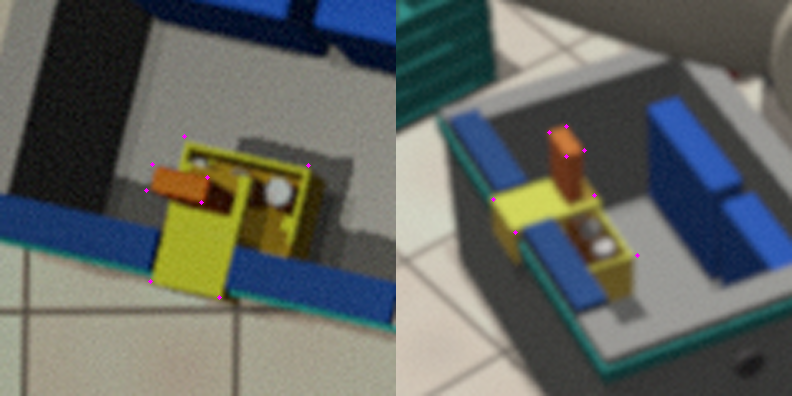

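The side and top views both match the upright home pose to within about 2 px. Any lean is around 2°, which the slot's slack would account for. The holder is in the gap, let go, and the arm is clear.

```bash
python3 -c "
from h import *
print(manip.sign_off(),manip.get_time())"
```

```text
the job is handed in; nothing more can be done
the job is handed in; nothing more can be done
```

The yellow holder hangs fully home in the gap between the blue strips, let go and upright to within about 2°. The job was handed in at about 28 s, and I never touched the tin or bottle.

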